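# Present a sample tube to the code reader

### The job

Take the one tall sample tube out of the rack by its screw cap and hold it up to the code reader: upright, off the bench, its bar-coded label squarely facing the reader's window, the middle of the label level with the middle of the window and 80 mm in front of it. Leave the short tubes in the rack, keep off the reader, and do not push the other things on the bench about. The job ends holding: finish with the tube still gripped by the cap, in the air and steady.

Things in the scene. Friction and masses are not known exactly. Their poses are not given: they have to be found in the camera images.
- tall_tube: screw-cap sample tube, translucent, flat bottom, 116 mm tall, 30 mm diameter, 30 to 65 g; round white ribbed cap 35 mm in diameter, 94 to 116 mm above the underside. The other tubes in the rack are 80 mm tall. Origin: centre of its underside; z up along it, +x out through its label's middle. Stands upright in one of the sockets, label away from the robot, up to 90 degrees to either side
- tall_tube_label (a point): middle of the tall tube's white paper label with black bars, on the tube's surface 15 mm from its axis, 61 mm above its underside; axes as the tube's, +x straight out of the label. The label is 42 mm tall (40 to 82 mm above the underside) and reaches 52 degrees round to either side
- tube_rack: blue moulded block, 100 x 190 x 50 mm (x, y, z), fixed to the bench, 2 x 4 round blind sockets 32 mm in diameter, 42 mm deep (floor 8 mm above the bench) at x = +-23, y = +-23, +-69 mm from its origin, the centre of its underside. Four hold a tube each, 65 mm or more apart, loosely: they lift straight up
- short_tube_a: short sample tube in the rack, 80 mm tall, 30 mm in diameter, white cap 35 mm in diameter (58 to 80 mm up), bar-coded label; origin: centre of its underside. To be left in its socket
- short_tube_b: second short tube, as short_tube_a
- short_tube_c: third short tube, as short_tube_a
- reader_stand: code reader's stand, fixed: dark steel foot 110 x 110 x 12 mm and a column 18 mm in diameter up to 257 mm above the bench, which carries the reader's grey head (64 mm wide, 50 mm tall, front face 60 mm ahead of the column's axis). Origin: centre of the foot's underside; -x is the way the window looks (roughly to the robot), z up
- reader_window (a point): middle of the reader's dark window, on the head's front face, 130 to 195 mm above the bench; the head's height on the column differs from start to start and then stays; axes as the stand's: the window looks level along -x
- reader_focus (a point): the point 80 mm straight in front of the middle of the window, where the middle of the label belongs; axes as the stand's: with the tube presented, the tube's +x is parallel to this +x
- pink_rack: bystander: pink microtube rack, 100 x 160 x 45 mm, with small capped tubes up to 59 mm above the bench; loose; origin: centre of its underside
- green_rack: bystander: green microtube rack, 110 x 160 x 45 mm, tubes up to 59 mm; loose; origin: centre of its underside
- strip_block: bystander: grey block of small tubes, 75 x 100 x 34 mm, tubes up to 48 mm; loose; origin: centre of its underside
- reagent_bottle: bystander: cream plastic jar, 60 mm in diameter, 125 mm tall; loose; origin: centre of its underside
- tip_box: bystander: clear box of pipette tips, 85 x 125 mm, open lid up to 135 mm above the bench on its far side; loose; origin: centre of its underside
Not all that is in view belongs to the job. What is shaped like the tall_tube but blue is not meant. Leave any green look-alike of the reader_stand alone.

How it is judged:
On the way:
1. the tall tube is lifted out of the rack, clear of it, in the fingers (z of tall_tube in the frame of tube_rack above 0.055 m and contact force between tall_tube and the fingers above 1 N and contact force between tall_tube and tube_rack below 0.1 N), for 0.1 s.
At the end, for the whole second after the job is handed in: Tube in the fingers by its cap (grasp 90 mm up or more), underside over 30 mm off the bench, free of rack and reader, still, upright within 8 deg; label's middle within 15 mm (depth) and 12 mm (side, height) of the focus, facing the window within 15 deg; short tubes within 15 mm of their start (x of tall_tube_label in the frame of reader_focus between -0.015 and 0.015 m and y of tall_tube_label in the frame of reader_focus between -0.012 and 0.012 m and z of tall_tube_label in the frame of reader_focus between -0.012 and 0.012 m and angle between the x axis of tall_tube and the x axis of reader_window, either way round below 0.26 rad and x of reader_window in the frame of tall_tube_label above 0.05 m and angle between tall_tube's own z axis and vertical below 0.14 rad and height (world z) of tall_tube above 0.03 m and linear speed of tall_tube below 0.02 m/s and contact force between tall_tube and the fingers above 1 N and z of the grasp point in the frame of tall_tube above 0.09 m and contact force between tall_tube and tube_rack below 0.1 N and contact force between tall_tube and reader_stand below 0.1 N and distance of each of short_tube_a, short_tube_b, short_tube_c from where it was at the start of the episode below 0.015 m); the arm keeps its last pose, push and grip.
It fails at once if the reader is bumped (over 2 N) by the robot or the tube (contact force between any of the arm, the fingers, tall_tube and reader_stand above 2 N).
It fails at once if a short tube is lifted or pulled about by more than 15 mm (distance of any of short_tube_a, short_tube_b, short_tube_c from where it was at the start of the episode above 0.015 m).
It fails at once if another thing on the bench is pushed more than 20 mm (distance of any of pink_rack, green_rack, strip_block, reagent_bottle, tip_box from where it was at the start of the episode above 0.02 m).
It also fails if it takes over 32 s, if anything falls off the work surface, if the arm or the gripper's body presses on something with over 40 N, if the wrist force passes 120 N, or if a joint passes its speed limit or range.

### The arm

A 6-joint arm with a two-finger parallel gripper is mounted at the origin on the work surface. World frame = base frame: x ahead of the robot, y to its left, z up, the work surface at z = 0. Lengths are in m, angles in rad, forces in N, time in s.
With the tool pointing down it reaches from about 0.425 to 0.95 m from the base axis. Payload 3.5 kg.
Tool frame: the origin (TCP) lies at the very end of the fingers, on their centre line; the grasp point (between the pads) lies ctrl.grip_point_offset behind it (ctrl.grip_point_offset is the distance from the TCP to the grasp point, in m); z points along the fingers, y is the direction in which the jaws open and shut (so a half turn about z gives the same grasp; the last joint's range is limited). The gripper opens to 85 mm and grips with 20 to 120 N. Pads are 22 mm wide; open, the fingers measure 114 mm over their backs; the gripper's body (76 mm by 85 mm) begins 54 mm behind the grasp point. The pads swing forward as they close: fully open they stand 13 mm farther back than shut.
Start: joints at [1.026, 0.286, 1.577, -0, 1.279, -0.15], TCP at [0.26, 0.623, 0.231] pointing down, gripper open.
Joint ranges: [-2.77, 2.77], [-0.9, 2.22], [0.21, 2.48], [-1.53, 4.67], [0.24, 2.81], [-2.84, 2.84]. Speed limits (rad/s): [2.79, 2.79, 3.14, 3.14, 3.14, 3.14].

### API

Orientations are given as a unit quaternion [x, y, z, w].
In Python, from plant import ctrl gives the robot as it stands.
- The arm moves only by the tool servo_tool, never from a script. Its argument "increments" is a list of rows, each a list of 5 numbers: the opening, from 0 (shut) to 1 (fully open), then the shift along the world's x, y, z in units of 40 mm (1.0 is 40 mm), then the turn about the world's z in units of 5 degrees (1.0 is 5 degrees). A call has exactly 10 rows; each row is the pose to reach, as a shift and turn from the pose measured when the call began; what a row does not reach only later rows make up. A row lasts 1/12 s, in which the tool goes at most 41.7 mm and 7.16 degrees, less where a joint would pass 70% of its speed; a pose out of reach is approached as far as the arm can. A call with a gripper value outside its range is refused whole. The fingers move at their own pace and stop on an object; "grip_force" is the grip in N (left out, the last holds). Time passes only in rows, so rows that repeat a pose let the fingers close, or fill a call up. It gives the time, the measured TCP pose, the force and the opening at its end, in the units of the state.
- ctrl.get_state(): the state, without advancing time (a new reading comes with each control period).
- ctrl.read_camera(name): name is "scene" or "side" or "wrist"; returns a dict with "frame" (400x640x3 uint8, red, green, blue), "K" (3x3 intrinsics, pixels), "extrinsics" (4x4, takes a point from camera to world coordinates). Camera axes: x right, y down, z forward; pixel columns grow to the right and rows downward; lengths in m; the calibration is good to about 2 mm. A picture is of the moment at which its call begins. There is no depth.
- ctrl.sign_off(): hands the job in, once; it reports no verdict.
Trained networks look in a picture, given as the dict that the camera call returned (one of the last four; its "shot" number tells which), for a name from the list of things; names that differ only in an ending like _2 or _b are one class to them, and where a whole thing is asked for, a point or a joint stands for the part that bears it (a point fixed in the world has none). Each returns a list of dicts, best first, with "conf" (0 to 1); they miss things now and then, are a little off and sometimes report something else, mostly with a low value. They report only what shows in the picture. A call takes as long as a camera call. They do not tell look-alikes from the thing itself.
- ctrl.masks_of(picture, query): "region" (400x640 bool, what is visible of it) and "extent" ([left, top, right, bottom] in pixels, round what is visible of it).
- ctrl.landmark_of(picture, query): "centre" ([row, column] in pixels: a listed point, or the origin of a listed thing).
The state is a dict: "time": time; "qpos": joint angles; "dq": joint speeds; "joint_efforts": joint torques, N m; "eef_pos": TCP position; "tcp_rot": TCP orientation; "contact_force": force on the tool from outside, world axes, zero at the start; "wrist_torque": the same for the moment, N m; "opening": opening from 0.0 (shut) to 1.0 (fully open).
Only numpy, scipy, OpenCV 4.12 (cv2) and the standard library are available. Lean on these libraries where they do the work, as an engineer would, in place of code of your own. Each camera call takes 0.05 s, during which the arm holds its last target. There are 200 camera calls.

## Working session

There is one attempt and no reset: what is moved stays moved. The work goes in short steps, Python scripts to look and compute and a tool call to move; the robot and the scene stay as the last step left them, time stands still between calls to the robot, and variables do not carry over. Pictures are saved under pics/ and viewed, about 8 in all and at most 12, crops included, and the job is handed in when it is done.

Besides the shell and the picture viewer there is one more tool, called after "Call:" as name([rows], argument=value, ...), one row to a line, values as JSON. servo_tool: Moves the arm, as the interface text tells. Its arguments: {"type":"object","properties":{"increments":{"type":"array"},"grip_force":{"type":"number"}},"required":["increments"]}

```bash
mkdir -p pics; ls
cat > h.py <<'E'
import numpy as np,cv2
from plant import ctrl
def proj(p,P):
    E=np.linalg.inv(p["extrinsics"]);c=E[:3,:3]@np.asarray(P,float)+E[:3,3];u=np.asarray(p["K"])@c;return u[:2]/u[2]
def ray(p,u,v):
    E=np.asarray(p["extrinsics"]);d=E[:3,:3]@np.linalg.solve(p["K"],[u,v,1.]);return E[:3,3],d/np.linalg.norm(d)
def atz(p,u,v,z):
    o,d=ray(p,u,v);return o+d*(z-o[2])/d[2]
def tri(rays):
    A=np.zeros((3,3));b=np.zeros(3)
    for o,d in rays:
        M=np.eye(3)-np.outer(d,d);A+=M;b+=M@o
    return np.linalg.solve(A,b)
def save(p,n,crop=None,s=1):
    f=p["frame"][:,:,::-1]
    if crop: f=f[crop[1]:crop[3],crop[0]:crop[2]]
    cv2.imwrite("pics/"+n,cv2.resize(f,None,fx=s,fy=s,interpolation=cv2.INTER_CUBIC))
E
python3 - <<'E'
from h import *
s=ctrl.get_state();print(s["time"],s["eef_pos"],s["tcp_rot"],s["opening"],ctrl.grip_point_offset)
for c in ["scene","side","wrist"]:
    p=ctrl.read_camera(c);save(p,c+"0.png")
    print(c,np.round(p["extrinsics"],3).tolist(),np.round(p["K"],1).tolist())
    for q in ["tall_tube","tall_tube_label","tube_rack","short_tube_a","reader_stand","reader_window"]:
        print(q,"L",[(np.round(d["centre"],1).tolist(),round(d["conf"],2)) for d in ctrl.landmark_of(p,q)], "M",[(np.round(d["extent"]).tolist(),round(d["conf"],2)) for d in ctrl.masks_of(p,q)])
E
```

```text
pics
0.0 [0.25923344 0.62251914 0.22992235] [ 1.96093959e-01  9.80584391e-01 -1.11977095e-03 -3.97127334e-04] 1.0000143938919068 0.0187
scene [[-0.249, 0.528, -0.812, 1.33], [0.968, 0.129, -0.213, 0.278], [-0.008, -0.839, -0.544, 0.626], [0.0, 0.0, 0.0, 1.0]] [[367.8, 0.0, 318.2], [0.0, 367.8, 195.7], [0.0, 0.0, 1.0]]
tall_tube L [([253.5, 353.4], 0.92)] M [([349.0, 212.0, 363.0, 253.0], 0.89), ([356.0, 187.0, 372.0, 218.0], 0.84), ([277.0, 234.0, 308.0, 292.0], 0.17)]
tall_tube_label L [([209.8, 366.8], 0.82), ([232.8, 361.9], 0.7), ([182.2, 210.5], 0.61), ([197.6, 273.2], 0.31)] M [([350.0, 212.0, 363.0, 256.0], 0.84), ([357.0, 184.0, 371.0, 216.0], 0.65)]
tube_rack L [([227.0, 370.1], 0.81)] M [([330.0, 200.0, 407.0, 239.0], 0.69)]
short_tube_a L [([212.1, 347.2], 0.72), ([232.1, 395.9], 0.59), ([218.3, 379.9], 0.45), ([247.2, 207.1], 0.39)] M [([391.0, 204.0, 405.0, 222.0], 0.78), ([375.0, 195.0, 389.0, 214.0], 0.71), ([342.0, 187.0, 356.0, 205.0], 0.49)]
reader_stand L [([210.1, 193.3], 0.97), ([248.6, 210.0], 0.94), ([221.2, 378.3], 0.71)] M [([165.0, 125.0, 221.0, 225.0], 0.61
[... 973 characters left out ...]
284.0, 184.0], 0.66), ([291.0, 189.0, 299.0, 201.0], 0.58), ([281.0, 159.0, 293.0, 175.0], 0.45)]
reader_stand L [([251.6, 398.3], 0.76), ([306.6, 383.9], 0.67)] M [([360.0, 258.0, 409.0, 325.0], 0.86), ([377.0, 199.0, 421.0, 266.0], 0.77)]
reader_window L [([237.4, 388.5], 0.96), ([284.0, 369.1], 0.72)] M [([383.0, 216.0, 415.0, 242.0], 0.93), ([367.0, 266.0, 401.0, 298.0], 0.65)]
wrist [[0.384, 0.887, 0.255, 0.195], [0.923, -0.369, -0.106, 0.651], [0.0, 0.276, -0.961, 0.373], [0.0, 0.0, 0.0, 1.0]] [[352.7, 0.0, 323.0], [0.0, 352.7, 196.2], [0.0, 0.0, 1.0]]
tall_tube L [] M []
tall_tube_label L [] M []
tube_rack L [] M []
short_tube_a L [] M []
reader_stand L [] M []
reader_window L [] M []
```

Run:
```python
import cv2
a=cv2.imread("pics/scene0.png")[100:320,130:450];b=cv2.imread("pics/side0.png")[90:350,230:450]
cv2.imwrite("pics/s2.png",cv2.resize(a,None,fx=2.5,fy=2.5,interpolation=2));cv2.imwrite("pics/d2.png",cv2.resize(b,None,fx=2.3,fy=2.3,interpolation=2))
```

```text
(no output)
```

View pics/s2.png

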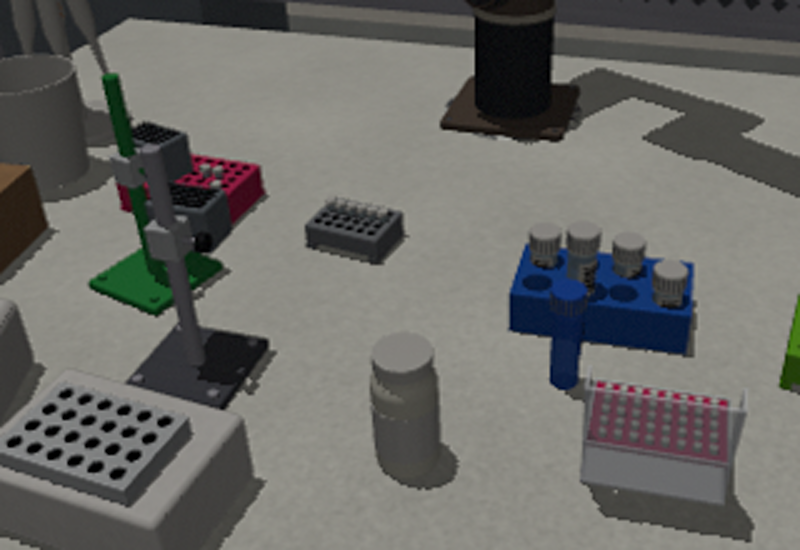

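View pics/side0.png

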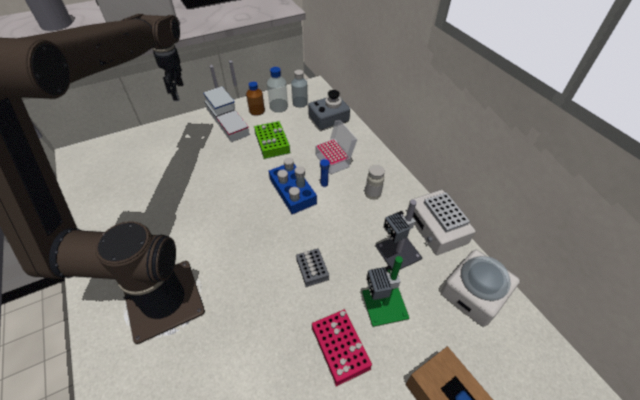

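Scene view candidates: the tall white-capped tube in the rack is at about (363,190), and in the side view at (299,175). The blue look-alike stands in front of the rack at (357,230), side (325,172). The short tubes have caps at (348,193), (382,196) and (397,207). The reader is the grey column on the dark foot at scene (210,248), side (398,251). The green stand is the decoy. I choose the white tall tube and the grey reader.

Run:
```python
from h import *
s=ctrl.read_camera("scene");d=ctrl.read_camera("side")
def T(n,a,b,z=None):
    r=[ray(s,*a),ray(d,*b)];P=tri(r);print(n,P.round(3), "z-plane" if z is not None else "",*( [atz(s,*a,z).round(3),atz(d,*b,z).round(3)] if z is not None else []),"reproj",np.round(proj(s,P)-a,1),np.round(proj(d,P)-b,1))
T("rack",(370.1,227),(294.3,190.6),0.)
T("reader",(210,248.6),(398.3,251.6),0.)
T("window",(210.5,182.2),(388.5,237.4))
T("window2",(208.5,181.4),(388.5,237.4))
T("tallcap",(363.5,190.5),(299.5,170),.124)
for n,q,z in [("green",(193.3,210.1),0),]: print(n,atz(s,*q,0).round(3))
for q in ["pink_rack","green_rack","strip_block","reagent_bottle","tip_box"]:
    print(q,[(atz(p,x["centre"][1],x["centre"][0],0)[:2].round(3).tolist(),round(x["conf"],2)) for p in (s,d) for x in ctrl.landmark_of(p,q)[:2]])
f=s["frame"][175:265,320:420,::-1];g=d["frame"][150:220,260:340,::-1];k=d["frame"][190:330,350:440,::-1]
R=lambda im,w,h:cv2.resize(im,(w,h),interpolation=cv2.INTER_CUBIC)
c=s["frame"][120:270,160:250,::-1]
cv2.imwrite("pics/c1.png",np.vstack([np.hstack([R(f,400,360),R(g,400,360)])]))
```

```text
rack [ 0.512  0.211 -0.003] z-plane [0.516 0.211 0.   ] [0.511 0.208 0.   ] reproj [-0.  0.] [-0. -0.]
reader [ 0.701 -0.178 -0.004] z-plane [ 0.705 -0.175  0.   ] [ 0.699 -0.179  0.   ] reproj [-0.  0.] [-0. -0.]
window [ 0.625 -0.192  0.149]  reproj [-1.   0.3] [-0.8 -0.4]
window2 [ 0.625 -0.195  0.152]  reproj [-0.2  0. ] [-0.1 -0.1]
tallcap [0.527 0.187 0.121] z-plane [0.53  0.188 0.124] [0.526 0.183 0.124] reproj [-0.2  0.1] [-0.1 -0.1]
green [ 0.561 -0.308  0.   ]
pink_rack [([0.369, -0.376], 0.79), ([0.386, -0.357], 0.66), ([0.542, 0.483], 0.36)]
green_rack [([0.536, 0.484], 0.75), ([0.769, 0.065], 0.38), ([0.541, 0.483], 0.88)]
strip_block [([0.441, -0.104], 0.76), ([0.424, -0.109], 0.82), ([0.39, -0.357], 0.36)]
reagent_bottle [([0.769, 0.063], 0.64), ([0.498, 0.234], 0.54), ([0.766, 0.072], 0.91)]
tip_box [([0.712, 0.297], 0.58), ([0.708, 0.285], 0.68), ([0.525, 0.283], 0.25)]
```

View pics/c1.png

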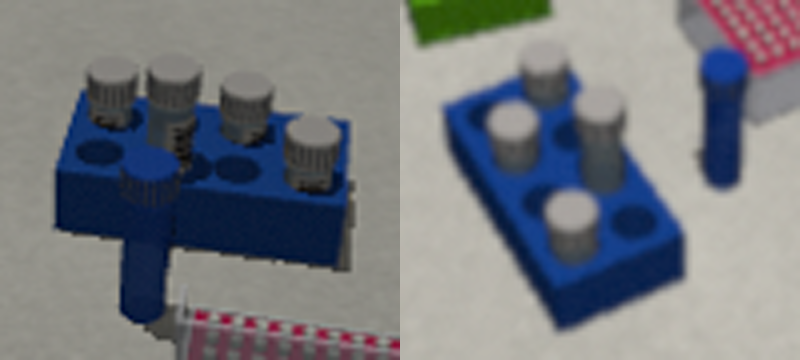

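The crop confirms it: the white-capped tall tube is the second cap in the scene view's back-row group, and its label bars lean towards +y. I'll move over it to measure from the wrist camera.

Call:
servo_tool([
  [1, 0.5, -0.9, 0, 0.4],
  [1, 1, -1.8, 0, 0.9],
  [1, 1.5, -2.7, 0, 1.3],
  [1, 2, -3.6, 0, 1.8],
  [1, 2.5, -4.5, 0, 2.2],
  [1, 3, -5.4, 0, 2.7],
  [1, 3.5, -6.3, 0, 3.1],
  [1, 4, -7.2, 0, 3.6],
  [1, 4.5, -8.1, 0, 4],
  [1, 5, -9, 0, 4.5],
], grip_force=40)

```text
time: 3.38
eef_pos: [0.4602, 0.2613, 0.2317]
tcp_rot: [0.0, 1.0, 0.0, 0.0]
contact_force: [0.6, 0.2, -0.6]
opening: 1.0
```

Call:
servo_tool([
  [1, 0.4, -0.8, 0, 0],
  [1, 0.8, -1.6, 0, 0],
  [1, 1, -2, 0, 0],
  [1, 1, -2, 0, 0],
  [1, 1, -2, 0, 0],
  [1, 1, -2, 0, 0],
  [1, 1, -2, 0, 0],
  [1, 1, -2, 0, 0],
  [1, 1, -2, 0, 0],
  [1, 1, -2, 0, 0],
])

```text
time: 4.22
eef_pos: [0.4998, 0.182, 0.2317]
tcp_rot: [-0.001, 1.0, 0.0, 0.0]
contact_force: [0.4, 0.0, 0.7]
opening: 1.001
```

Run:
```python
from h import *
st=ctrl.get_state();print(st["time"],st["eef_pos"],st["tcp_rot"],st["contact_force"])
w=ctrl.read_camera("wrist");save(w,"w1.png")
print(np.round(w["extrinsics"],3).tolist())
for q,z in [("tall_tube",.008),("tall_tube_label",.069),("tube_rack",0),("short_tube_a",.008)]:
    print(q,[(np.round(x["centre"],1).tolist(),round(x["conf"],2),atz(w,x["centre"][1],x["centre"][0],z)[:2].round(3).tolist()) for x in ctrl.landmark_of(w,q)])
print([(np.round(x["extent"]).tolist(),round(x["conf"],2)) for x in ctrl.masks_of(w,"tall_tube")])
```

```text
4.2167 [0.49984881 0.18204153 0.23173022] [-6.91299816e-04  9.99999635e-01  1.93906088e-04  4.62333723e-04] [0.42757656 0.03144754 0.73178054]
[[-0.002, 0.961, 0.277, 0.43], [1.0, 0.002, 0.001, 0.183], [0.001, 0.277, -0.961, 0.374], [0.0, 0.0, 0.0, 1.0]]
tall_tube [([266.7, 331.6], 0.92, [0.62, 0.193]), ([189.5, 329.0], 0.79, [0.528, 0.19]), ([89.5, 37.1], 0.4, [0.426, -0.101])]
tall_tube_label [([219.3, 338.8], 0.68, [0.54, 0.198]), ([290.9, 341.0], 0.64, [0.614, 0.201])]
tube_rack [([166.2, 347.2], 0.91, [0.504, 0.209])]
short_tube_a [([187.4, 415.8], 0.97, [0.526, 0.283]), ([147.6, 369.2], 0.74, [0.483, 0.231]), ([148.0, 283.5], 0.56, [0.484, 0.142])]
[([310.0, 256.0, 350.0, 350.0], 0.64), ([306.0, 187.0, 352.0, 249.0], 0.62)]
```

View pics/w1.png

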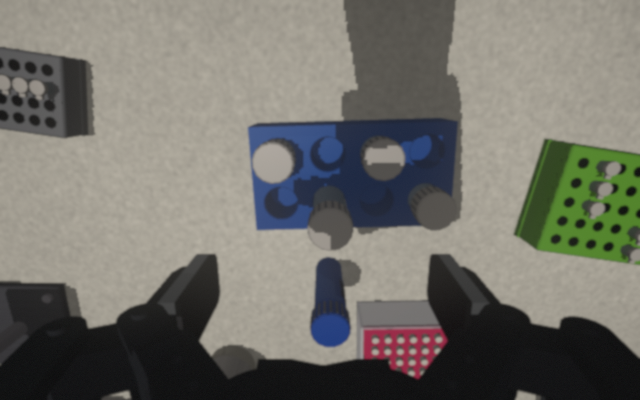

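The tall cap is at (330,228) px, which puts it at about (0.527, 0.189). The blue look-alike's cap is at (330,325), about 90 mm farther out in x, so jaws along y clear both it and the short tubes. I'll descend and close.

Call:
servo_tool([
  [1, 0.4, 0.1, -0.2, 0],
  [1, 0.68, 0.17, -0.6, 0],
  [1, 0.68, 0.17, -1.2, 0],
  [1, 0.68, 0.17, -1.8, 0],
  [1, 0.68, 0.17, -2.4, 0],
  [1, 0.68, 0.17, -2.9, 0],
  [1, 0.68, 0.17, -3.3, 0],
  [1, 0.68, 0.17, -3.5, 0],
  [1, 0.68, 0.17, -3.5, 0],
  [1, 0.68, 0.17, -3.5, 0],
], grip_force=40)

```text
time: 5.35
eef_pos: [0.5275, 0.1881, 0.0919]
tcp_rot: [-0.0, 1.0, 0.0, 0.0]
contact_force: [0.6, -0.2, 0.4]
opening: 0.999
```

Call:
servo_tool([
  [0.6, 0, 0, 0, 0],
  [0.4, 0, 0, 0, 0],
  [0.3, 0, 0, 0, 0],
  [0.2, 0, 0, 0, 0],
  [0.2, 0, 0, 0, 0],
  [0.2, 0, 0, 0, 0],
  [0.2, 0, 0, 0, 0],
  [0.2, 0, 0, 0, 0],
  [0.2, 0, 0, 0, 0],
  [0.2, 0, 0, 0, 0],
])

```text
time: 6.18
eef_pos: [0.5284, 0.1883, 0.093]
tcp_rot: [-0.0, 1.0, 0.0, 0.001]
contact_force: [-0.2, 0.2, 5.0]
opening: 0.403
```

Opening is 0.40, or 34 mm, which matches the cap. Lifting straight up.

Call:
servo_tool([
  [0, 0, 0, 0.3, 0],
  [0, 0, 0, 0.8, 0],
  [0, 0, 0, 1.4, 0],
  [0, 0, 0, 2.0, 0],
  [0, 0, 0, 2.6, 0],
  [0, 0, 0, 3.2, 0],
  [0, 0, 0, 3.8, 0],
  [0, 0, 0, 4.2, 0],
  [0, 0, 0, 4.2, 0],
  [0, 0, 0, 4.2, 0],
])

```text
time: 7.02
eef_pos: [0.5285, 0.1883, 0.2616]
tcp_rot: [-0.0, 1.0, 0.0, 0.002]
contact_force: [-0.1, -0.4, -0.9]
opening: 0.396
```

Run:
```python
from h import *
st=ctrl.get_state();print(st["time"],st["eef_pos"],st["contact_force"],st["opening"])
s=ctrl.read_camera("scene");d=ctrl.read_camera("side")
x,y,z=st["eef_pos"];L=[x,y,z+.0187-.105+.061];u=proj(s,L).round().astype(int);print("axis px",u)
for p in (s,d): print([(np.round(q["centre"],1).tolist(),round(q["conf"],2)) for q in ctrl.landmark_of(p,"tall_tube_label")], [(q["extent"],round(q["conf"],2)) for q in ctrl.masks_of(p,"tall_tube")])
A=s["frame"][u[1]-35:u[1]+35,u[0]-30:u[0]+30,::-1]
B=s["frame"][110:270,150:250,::-1];C=d["frame"][190:330,350:440,::-1]
R=lambda i,w,h:cv2.resize(i,(w,h),interpolation=cv2.INTER_CUBIC)
cv2.imwrite("pics/c2.png",np.hstack([R(A,257,300),R(B,250,400)[:300],R(C,193,300)]))
cv2.imwrite("pics/c2.png",np.hstack([R(A,429,500),R(B,312,500)]))
cv2.imwrite("pics/sc2.png",s["frame"][:,:,::-1])
```

```text
7.0167 [0.52845162 0.1882922  0.26162091] [-0.12301645 -0.39868852 -0.85558128] 0.39554326265776213
axis px [367 150]
[([149.5, 372.5], 0.84), ([232.7, 362.7], 0.61), ([230.6, 395.3], 0.24)] [([349.6, 211.6, 364.4, 252.7], 0.79), ([356.7, 121.8, 376.5, 176.7], 0.7)]
[([171.3, 320.4], 0.65), ([139.5, 298.1], 0.55)] [([319.4, 161.1, 330.3, 191.4], 0.64), ([288.4, 129.3, 299.4, 163.8], 0.56)]
```

View pics/c2.png

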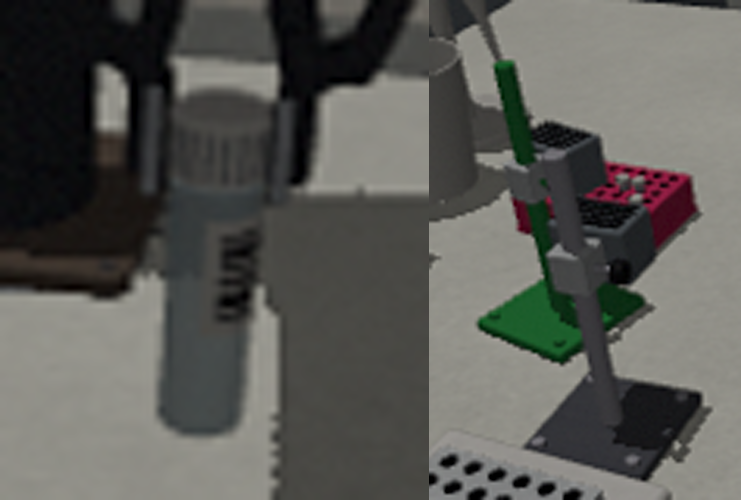

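The tube is held by its cap, and the label's left edge is just left of centre (crop 203 vs axis 211), so its yaw is about +45 to +55°. Next I'll measure the reader accurately by fitting its model silhouette to the network masks in both fixed cameras.

```bash
cat > fit.py <<'E'
from h import *
from scipy.optimize import minimize
s=ctrl.read_camera("scene");d=ctrl.read_camera("side")
obs=[]
for p in (s,d):
    t=proj(p,[.70,-.178,.1]);ms=ctrl.masks_of(p,"reader_stand")
    print([(q["extent"],round(q["conf"],2)) for q in ms])
    m=max([q for q in ms if q["conf"]>.3],key=lambda q:-np.hypot(*(np.array([(q["extent"][0]+q["extent"][2])/2,(q["extent"][1]+q["extent"][3])/2])-t)))
    obs.append((p,m["region"].astype(np.uint8)))
def pts(v,kind):
    x,y,a,h,b=v;c,n=np.cos(a),np.sin(a)
    if kind=="foot":P=[(i,j,k) for i in(-.055,.055) for j in(-.055,.055) for k in(0,.012)]
    if kind=="col":P=[(.009*np.cos(t),.009*np.sin(t),k) for t in np.arange(0,6.2,.4) for k in(.012,.257)]
    if kind=="head":P=[(i,j,k) for i in(-.06,b) for j in(-.032,.032) for k in(h-.025,h+.025)]
    return [(x+c*i-n*j,y+n*i+c*j,k) for i,j,k in P]
S=8
def render(v,p):
    im=np.zeros((400*2,640*2),np.uint8)
    for k in("foot","col","head"):
        H=cv2.convexHull(np.array([proj(p,q) for q in pts(v,k)],np.float32))
        cv2.fillConvexPoly(im,np.round((H*2+.5)*2**S).astype(np.int32),255,cv2.LINE_AA,S)
    return cv2.resize(im,(640,400),interpolation=cv2.INTER_AREA)/255.
def cost(v):
    r=0
    for p,m in obs:
        R=render(v,p);r+=1-np.minimum(R,m).sum()/np.maximum(R,m).sum()
    return r
best=None
for a0 in(-.3,0,.2,.4):
    v0=np.array([.70,-.178,a0,.15,-.0]);sim=np.vstack([v0]+[v0+e for e in np.diag([.01,.01,.15,.01,.02])])
    f=minimize(cost,v0,method="Nelder-Mead",options=dict(initial_simplex=sim,maxiter=250));print(f.x.round(3),round(f.fun,3))
    if best is None or f.fun<best.fun:best=f
v=best.x;out=[]
for p,m in obs:
    im=p["frame"][:,:,::-1].copy();u=proj(p,[v[0],v[1],.1]).astype(int)
    big=cv2.resize(im,None,fx=5,fy=5,interpolation=cv2.INTER_CUBIC)
    for k in("foot","head"):
        H=cv2.convexHull(np.array([proj(p,q) for q in pts(v,k)],np.float32));cv2.polylines(big,[np.round(H*5+2).astype(int)],True,(0,255,255),1)
    for q in pts(v,"head"): cv2.circle(big,tuple(np.round(proj(p,q)*5+2).astype(int)),3,(0,0,255),-1)
    cs,_=cv2.findContours(m,0,1);cv2.polylines(big,[c*5+2 for c in cs],True,(255,0,255),1)
    cx,cy=u*5;out.append(big[cy-290:cy+290,cx-195:cx+195])
cv2.imwrite("pics/fit.png",np.hstack(out))
w=np.array([v[0]-.06*np.cos(v[2]),v[1]-.06*np.sin(v[2]),v[3]]);print("window",w.round(4),[proj(p,w).round(1) for p in(s,d)])
E
python3 fit.py
```

```text
[([277.2, 235.7, 307.3, 291.3], 0.71), ([180.7, 158.2, 238.6, 264.7], 0.69), ([166.0, 129.9, 222.8, 223.1], 0.58)]
[([363.0, 260.3, 410.1, 326.3], 0.77), ([376.5, 198.2, 419.9, 268.5], 0.71)]
[ 0.698 -0.181  0.02   0.161 -0.008] 0.295
[ 0.698 -0.181  0.022  0.16  -0.009] 0.295
[ 0.698 -0.181  0.022  0.161 -0.008] 0.295
[ 0.698 -0.181  0.021  0.16  -0.009] 0.295
window [ 0.6376 -0.1824  0.1607] [array([209.7, 181.5]), array([390. , 230.7])]
```

View pics/fit.png

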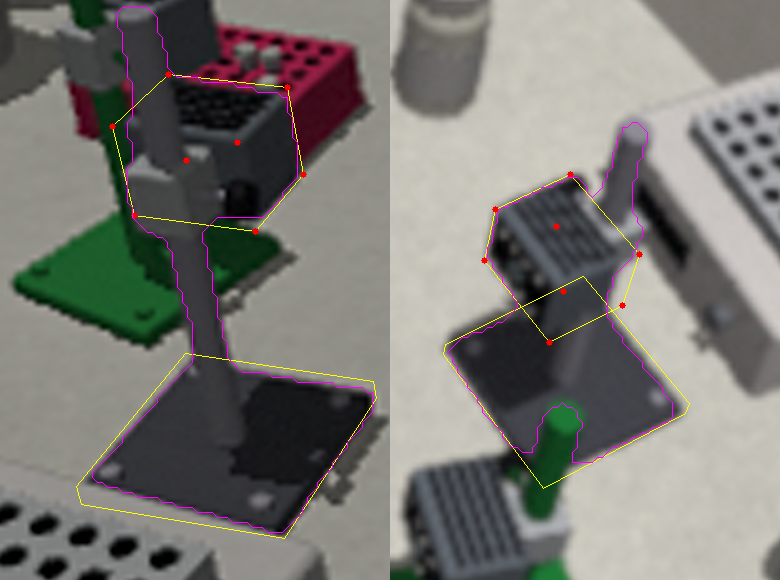

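The fit is roughly right (reader about (0.698, −0.181), yaw about 0.02), but the mask edges are loose. I'll get a close wrist view with the tool off to the side and high enough to clear the reader.

Call:
servo_tool([
  [0, 0.1, -0.5, 0.4, 0],
  [0, 0.2, -1.2, 0.8, 0],
  [0, 0.4, -2.0, 1.2, 0],
  [0, 0.5, -2.8, 1.6, 0],
  [0, 0.6, -3.6, 2.0, 0],
  [0, 0.8, -4.4, 2.3, 0],
  [0, 0.9, -5.2, 2.5, 0],
  [0, 1, -5.8, 2.5, 0],
  [0, 1, -6, 2.5, 0],
  [0, 1, -6, 2.5, 0],
])

```text
time: 8.35
eef_pos: [0.5682, -0.0535, 0.3601]
tcp_rot: [0.002, 1.0, 0.0, 0.001]
contact_force: [-0.6, 1.0, -0.5]
opening: 0.396
```

Run:
```python
from h import *
st=ctrl.get_state();print(st["time"],st["eef_pos"],st["opening"])
w=ctrl.read_camera("wrist");np.savez("w2.npz",frame=w["frame"],K=w["K"],extrinsics=w["extrinsics"])
c=(90,90,410,330);save(w,"w2.png",c,2.5)
print([proj(w,P).round(0).tolist() for P in [(.638,-.182,.16),(.698,-.181,0)]])
for q in ["reader_stand","reader_window"]:
    print(q,[(np.round(x["centre"],1).tolist(),round(x["conf"],2)) for x in ctrl.landmark_of(w,q)])
```

```text
8.35 [ 0.56821253 -0.05347497  0.36010554] 0.39615439029791216
[[199.0, 234.0], [239.0, 231.0]]
reader_stand [([229.0, 238.7], 0.83), ([142.6, 140.9], 0.77)]
reader_window [([234.0, 201.7], 0.87), ([83.5, 467.2], 0.69)]
```

View pics/w2.png

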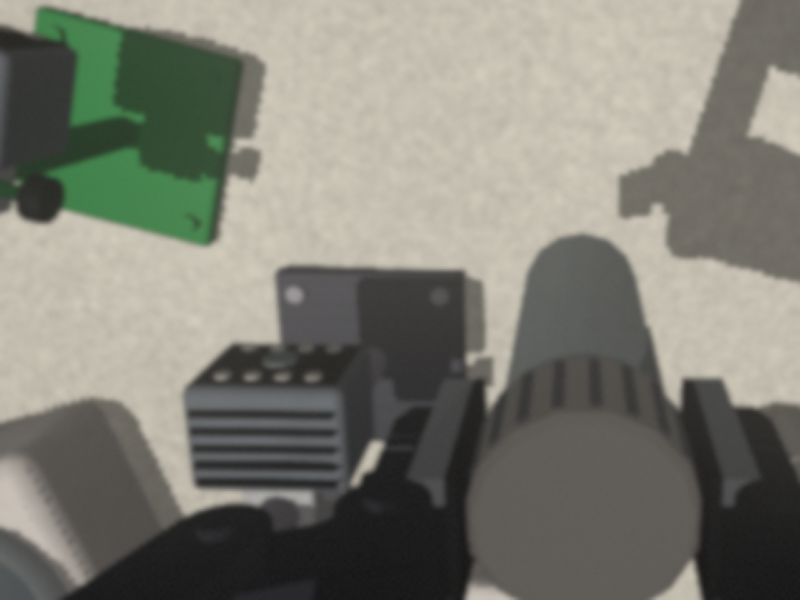

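The wrist view shows the reader's foot front edge at crop (280,268)–(465,270) and its head's top front edge at (187,388)–(341,388), nearly parallel to y. I'll do a least-squares fit to these corners plus the fixed-camera ones.

Run:
```python
from h import *
from scipy.optimize import least_squares
w=dict(np.load("w2.npz"));s=ctrl.read_camera("scene");d=ctrl.read_camera("side")
W=lambda a,b:(90+a/2.5,90+b/2.5)
def F(p,ox):
    u=proj(p,[.698,-.181,.1]).astype(int)*5
    return lambda a,b:((u[0]-195+a-ox-2)/5,(u[1]-290+b-2)/5)
S=F(s,0);D=F(d,390)
O=[ # cam, px, local pt fn(h), weight
(w,W(280,268),(-.055,-.055,.012),0),(w,W(465,270),(-.055,.055,.012),0),
(w,W(187,388),(-.06,-.032,.025),1),(w,W(341,388),(-.06,.032,.025),1),
(w,W(238,345),(-.06,-.032,-.025),1),(w,W(375,348),(-.06,.032,-.025),1),(w,(201.7,234.0),(-.06,0,0),1),
(s,S(372,392),(-.055,.055,.012),0),(s,S(275,525),(.055,.055,.012),0),(s,S(88,475),(.055,-.055,.012),0),(s,S(190,366),(-.055,-.055,.012),0),
(d,D(447,345),(-.055,.055,.012),0),(d,D(680,405),(.055,.055,.012),0)]
def res(v,I):
    x,y,a,h=v;c,n=np.cos(a),np.sin(a);r=[]
    for i in I:
        p,u,(i_,j,k),hd=O[i];r+=list(proj(p,(x+c*i_-n*j,y+n*i_+c*j,k+h*hd))-u)
    return r
for n,I in[("wrist",range(7)),("wrist-nonet",range(6)),("all",range(13))]:
    f=least_squares(res,[.698,-.181,.02,.16],args=(I,),loss="soft_l1");v=f.x
    c,m=np.cos(v[2]),np.sin(v[2])
    print(n,v.round(4),"win",(v[0]-.06*c,v[1]-.06*m),"focus",np.round((v[0]-.14*c,v[1]-.14*m,v[3]),4),"axis",np.round((v[0]-.155*c,v[1]-.155*m),4));print(np.round(res(v,I),1).tolist())
```

```text
wrist [ 0.6975 -0.1754 -0.0047  0.1645] win (np.float64(0.6374660353862471), np.float64(-0.17513296839011985)) focus [ 0.5575 -0.1748  0.1645] axis [ 0.5425 -0.1747]
[-1.7, 0.8, 0.3, 0.2, -2.6, 0.1, 2.4, 0.2, -3.1, -1.5, 0.5, -2.5, 2.2, 1.4]
wrist-nonet [ 0.6982 -0.1746 -0.0032  0.1634] win (np.float64(0.6381557410634893), np.float64(-0.174426361991788)) focus [ 0.5582 -0.1742  0.1634] axis [ 0.5432 -0.1741]
[-1.2, 1.3, 0.8, 0.6, -1.3, 0.4, 3.5, 0.4, -2.0, -1.2, 1.4, -2.3]
all [ 0.6989 -0.1781 -0.0285  0.1612] win (np.float64(0.6389221914912081), np.float64(-0.17643082472910362)) focus [ 0.559  -0.1741  0.1612] axis [ 0.544  -0.1737]
[-2.7, 0.9, -0.6, 2.0, -2.4, -0.6, 2.1, 0.9, -3.0, -1.9, 0.1, -1.7, 2.1, 1.5, 1.5, -1.0, 0.3, 0.1, -2.1, 1.9, 1.1, -2.6, -0.2, -2.1, -18.4, -26.2]
```

Head height needs a tighter check, since the net's side-view window sits lower than the fit. I'll zoom the side and scene views of the head with projections at candidate heights.

Run:
```python
from h import *
w=dict(np.load("w2.npz"));s=ctrl.read_camera("scene");d=ctrl.read_camera("side")
def panel(p,z,c,W,H):
    im=cv2.resize(p["frame"][c[1]:c[3],c[0]:c[2],::-1],None,fx=z,fy=z,interpolation=cv2.INTER_CUBIC)
    for h,col in[(.140,(0,0,255)),(.160,(0,255,255))]:
        Q=[tuple(np.round((proj(p,(.638,-.175+j,h+k))-np.array(c[:2])+.5)*z).astype(int)) for j,k in[(-.032,-.025),(.032,-.025),(.032,.025),(-.032,.025)]]
        cv2.polylines(im,[np.array(Q)],True,col,1)
    print(im.shape);return cv2.resize(im,(W,H))
a=panel(d,10,(365,205,425,255),600,500)[:, :400]
b=panel(w,4,(140,190,260,300),400,367)
c=panel(s,8,(170,145,230,205),400,400)
o=np.zeros((500,800,3),np.uint8);o[:,:400]=a;o[:367,400:]=b
cv2.imwrite("pics/hd.png",o)
for q in ctrl.landmark_of(d,"reader_window"):print(q)
```

```text
(500, 600, 3)
(440, 480, 3)
(480, 480, 3)
{'centre': [235.3, 389.3], 'conf': 0.89}
{'centre': [284.7, 367.9], 'conf': 0.7}
```

View pics/hd.png

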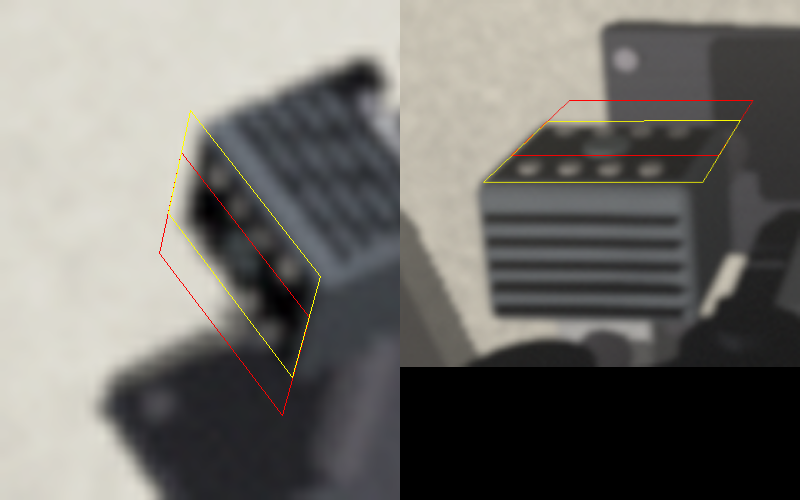

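h = 0.160 matches both views: the lens at side crop (240,245) and wrist crop (605,147) falls on the model centre. So the window is at about (0.638, −0.177, 0.160) with yaw about 0. The tube axis target is (0.544, −0.176), TCP z 0.184. Next I'll turn −45° and bring the tube nearer the scene camera to measure the label.

Call:
servo_tool([
  [0, 0.4, 0.5, 0, -0.6],
  [0, 1.0, 1.1, 0, -1.6],
  [0, 1.6, 1.8, 0, -2.6],
  [0, 2.2, 2.5, 0, -3.6],
  [0, 2.9, 3.2, 0, -4.6],
  [0, 3.6, 3.9, 0, -5.6],
  [0, 4.2, 4.6, 0, -6.8],
  [0, 4.8, 5.2, 0, -8.0],
  [0, 5.2, 5.7, 0, -9],
  [0, 5.3, 5.8, 0, -9],
])

```text
time: 9.58
eef_pos: [0.7812, 0.1859, 0.358]
tcp_rot: [0.381, 0.925, 0.0, -0.0]
contact_force: [0.7, 0.3, -1.7]
opening: 0.393
```

```bash
cat > lab.py <<'E'
from h import *
import sys
from scipy.spatial.transform import Rotation as R
st=ctrl.get_state();r=R.from_quat(st["tcp_rot"]).as_matrix();print(st["time"],st["eef_pos"].round(4),"jaw",np.degrees(np.arctan2(r[1,1],r[0,1])),"tilt",r[:,2].round(3),st["opening"],np.linalg.norm(st["dq"]).round(3))
s=ctrl.read_camera("scene");x,y,z=st["eef_pos"];b=z-.085
print([(np.round(q["centre"],1).tolist(),round(q["conf"],2)) for q in ctrl.landmark_of(s,"tall_tube_label")])
L=proj(s,(x,y,b+.061));t=proj(s,(x,y,b+.116));u=proj(s,(x,y,b));print("axis",L,t,u)
E=np.asarray(s["extrinsics"])[:3,3];print("camdir",np.degrees(np.arctan2(E[1]-y,E[0]-x)))
for a in range(-60,75,15): print(a,proj(s,(x+.015*np.cos(np.radians(a)),y+.015*np.sin(np.radians(a)),b+.061)).round(1),end=" ")
c=L.round().astype(int)
g=s["frame"][c[1]-35:c[1]+35,c[0]-40:c[0]+40,::-1]
big=cv2.resize(g,None,fx=8,fy=8,interpolation=cv2.INTER_CUBIC)
cv2.imwrite("pics/"+sys.argv[1],big);print("\ncrop org",c-[40,35]);
row=s["frame"][c[1]-1:c[1]+2,c[0]-16:c[0]+17].mean((0,2)).round().astype(int);print(c[0]-16,row.tolist())
E
python3 lab.py l1.png
```

```text
9.5833 [0.7812 0.1859 0.358 ] jaw 45.19649243660094 tilt [-0.  0. -1.] 0.39308115225906715 0.21
[([167.3, 348.8], 0.68), ([232.9, 362.4], 0.63)]
axis [347.71387171 161.90612866] [348.93242724 131.63173215] [346.4920894  192.26069274]
camdir 9.520265714231288
-60 [339.3 163.1] -45 [340.3 164.1] -30 [341.9 164.9] -15 [343.8 165.6] 0 [346.1 166. ] 15 [348.4 166.1] 30 [350.7 165.9] 45 [352.8 165.5] 60 [354.5 164.8] 
crop org [308 127]
332 [146, 146, 147, 148, 149, 146, 121, 63, 63, 53, 21, 17, 18, 20, 26, 27, 29, 23, 21, 46, 71, 69, 67, 80, 125, 152, 150, 150, 150, 151, 150, 149, 149]
```

View pics/l1.png

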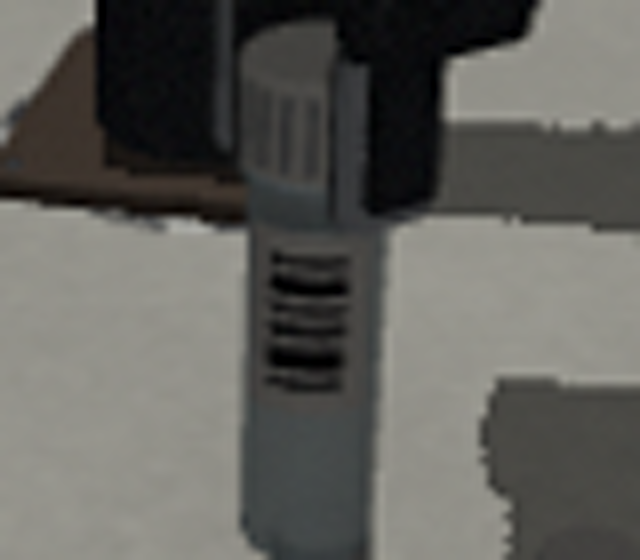

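The bars span crop 267–345 on a tube spanning 248–378. The label yaw is then about +1 to 3° in world, and the label edges at ±52° match the picture. The tube looks upright along the predicted axis. Moving to the focus, keeping to the robot's side of the reader.

Call:
servo_tool([
  [0, -0.4, -0.3, 0, 0],
  [0, -1.1, -0.9, 0, 0],
  [0, -1.9, -1.7, 0, 0],
  [0, -2.8, -2.6, 0, 0],
  [0, -3.7, -3.5, 0, 0],
  [0, -4.6, -4.4, 0, 0],
  [0, -5.4, -5.2, 0, 0],
  [0, -6.0, -5.8, 0, 0],
  [0, -6.3, -6.0, 0, 0],
  [0, -6.3, -6.0, 0, 0],
])

```text
time: 10.52
eef_pos: [0.5229, -0.0609, 0.359]
tcp_rot: [0.383, 0.924, -0.002, -0.0]
contact_force: [1.0, -0.5, -1.0]
opening: 0.397
```

Call:
servo_tool([
  [0, 0, -0.3, -0.3, 0],
  [0, 0.1, -0.8, -0.7, 0],
  [0, 0.1, -1.3, -1.2, 0],
  [0, 0.2, -1.9, -1.7, 0],
  [0, 0.2, -2.4, -2.2, 0],
  [0, 0.2, -2.8, -2.6, 0],
  [0, 0.2, -3.0, -2.9, 0],
  [0, 0.2, -3.0, -3.0, 0],
  [0, 0.2, -3.0, -3.0, 0],
  [0, 0.2, -3.0, -3.0, 0],
])

```text
time: 11.35
eef_pos: [0.531, -0.1803, 0.24]
tcp_rot: [0.382, 0.924, -0.002, 0.0]
contact_force: [0.4, -0.2, -0.5]
opening: 0.397
```

Remaining: dx +13 mm, dy +4 mm, dz −56 mm.

Call:
servo_tool([
  [0, 0.1, 0, -0.2, -0.1],
  [0, 0.2, 0.1, -0.5, -0.1],
  [0, 0.3, 0.1, -0.8, -0.2],
  [0, 0.32, 0.1, -1.1, -0.2],
  [0, 0.32, 0.1, -1.3, -0.2],
  [0, 0.32, 0.1, -1.4, -0.2],
  [0, 0.32, 0.1, -1.4, -0.2],
  [0, 0.32, 0.1, -1.4, -0.2],
  [0, 0.32, 0.1, -1.4, -0.2],
  [0, 0.32, 0.1, -1.4, -0.2],
])

```text
time: 12.18
eef_pos: [0.5442, -0.1767, 0.1849]
tcp_rot: [0.39, 0.921, -0.002, 0.001]
contact_force: [0.2, 0.1, -0.9]
opening: 0.396
```

```bash
python3 lab.py l2.png
python3 - <<'E'
from h import *
s=ctrl.read_camera("scene");d=ctrl.read_camera("side");w=ctrl.read_camera("wrist")
for n,p in zip("sdw",(s,d,w)):
    for q in("reader_window","tall_tube_label","tall_tube"):print(n,q,[(np.round(x["centre"],1).tolist(),round(x["conf"],2)) for x in ctrl.landmark_of(p,q)])
    print([proj(p,P).round(1).tolist() for P in((.638,-.177,.16),(.559,-.176,.16))])
R=lambda im,W,H:cv2.resize(im,(W,H),interpolation=cv2.INTER_CUBIC)
a=s["frame"][125:245,180:290,::-1];b=d["frame"][180:280,330:430,::-1]
cv2.imwrite("pics/fin.png",np.hstack([R(a,400,436),R(b,400,400).copy() if 0 else R(b,400,436)]))
E
```

```text
12.1833 [ 0.5442 -0.1767  0.1849] jaw 44.043218343818964 tilt [ 0.001 -0.005 -1.   ] 0.39571471913412426 0.003
[([233.5, 363.8], 0.96), ([165.3, 227.1], 0.79)]
axis [228.62203625 164.3888466 ] [225.65993655 145.68989785] [231.70432832 183.84653791]
camdir 30.0425398411759
-60 [222.9 165.1] -45 [223.2 165.8] -30 [223.9 166.3] -15 [224.8 166.7] 0 [226.1 167. ] 15 [227.5 167.1] 30 [229. 167.] 45 [230.5 166.7] 60 [231.8 166.2] 
crop org [189 129]
213 [57, 59, 73, 84, 71, 58, 72, 99, 100, 74, 33, 24, 38, 34, 34, 44, 71, 69, 67, 61, 83, 133, 142, 141, 141, 142, 143, 143, 143, 144, 145, 144, 145]
s reader_window [([157.7, 196.5], 0.91), ([181.6, 210.1], 0.74)]
s tall_tube_label [([233.3, 364.3], 0.87), ([166.9, 226.3], 0.55), ([229.6, 370.4], 0.5)]
s tall_tube [([182.1, 229.7], 0.81), ([252.4, 352.0], 0.73)]
[[211.7, 182.1], [226.4, 167.3]]
d reader_window [([232.3, 390.8], 0.84), ([283.1, 368.1], 0.83)]
d tall_tube_label [([240.1, 365.7], 0.49)]
d tall_tube [([251.8, 355.2], 0.59), ([249.9, 399.4], 0.34)]
[[389.0, 229.4], [365.2, 239.8]]
w reader_window [([311.8, 131.4], 0.89)]
w tall_tube_label [([258.3, 341.1], 0.64)]
w tall_tube [([202.0, 321.1], 0.78)]
[[441.4, 347.5], [343.0, 256.7]]
```

View pics/fin.png

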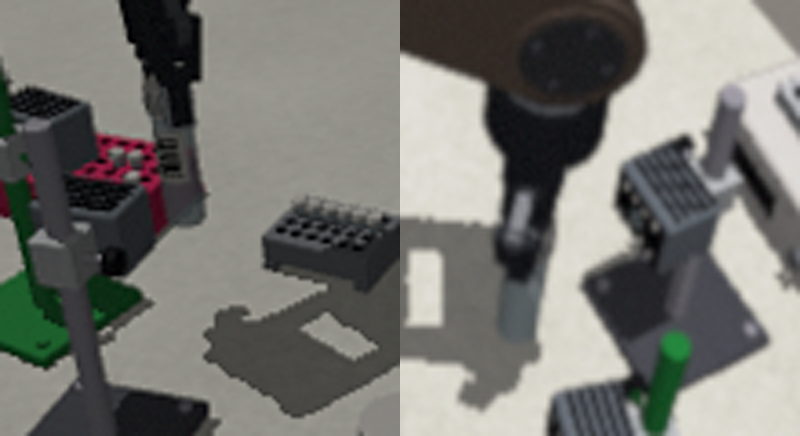

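The final view shows the tube upright and gripped by its cap in front of the window, with the bars facing the reader. The label landmark at (226.3,166.9) matches the focus projection (226.4,167.3), and joint speeds are about zero.

```bash
python3 -c "
from plant import ctrl
print(ctrl.sign_off())"
```

```text
the job is handed in; nothing more can be done
None
```

I lifted the tall white-capped tube out of the rack by its cap, turned its label by about −46° and held it in front of the grey-stand reader. I handed the job in at about 13 s, with the tube still gripped and in the air. No verdict was reported.

**Final checks**
- **Position:** the measured tool position is (0.544, −0.177, 0.185). That puts the middle of the label at about (0.559, −0.177, 0.161), against my focus estimate of (0.559, −0.176, 0.160). In the scene picture the label network's pixel agreed with the projected focus to about 0.5 px in one shot and 2 px in another.
- **Facing:** I read the label yaw as about 0 ± 4° from the bars, and the reader's yaw as about 0 ± 3°.
- **Grip and steadiness:** the opening of about 34 mm matches the cap, the tool is vertical within 0.3°, and joint speeds were about zero. I saw no unexpected contact forces.

**What disagreed or wasn't checked**
- **Window height:** the network's window point in the side view sat 3–8 px below my model. On its own it would put the window at about 0.15 m instead of 0.160 m, which is still within the 12 mm tolerance. I kept 0.160 because the lens lined up with it in the zoomed side and wrist views.
- **Rack and bystanders:** I didn't take a final picture of the short tubes or the bystanders. My planned paths stayed clear of them.

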